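# Set the grinder head and hold the dial gauge on its burr carrier

### The arm

A 6-joint arm with a two-finger parallel gripper is mounted at the origin on the work surface. World frame = base frame: x ahead of the robot, y to its left, z up, the work surface at z = 0. Lengths are in m, angles in degrees, forces in N, time in s.
With the tool pointing down it reaches from about 0.35 to 0.875 m from the base axis. Payload 4.2 kg.
Tool frame: the origin (TCP) lies on the front face of the gripper's body, between the roots of the fingers; the fingertips stand 70 mm ahead of it and the grasp point (between the pads) lies 51 mm ahead of it (r.nose_length is the distance from the TCP to the fingertips, in m); z points along the fingers, y is the direction in which the jaws open and shut (so a half turn about z gives the same grasp; the last joint's range is limited). The gripper opens to 87 mm and grips with 3 to 60 N. Pads are 19 mm wide; open, the fingers measure 117 mm over their backs; the gripper's body (75 mm by 190 mm) begins 51 mm behind the grasp point.
Start: joints at [-58.407, 22.042, 0.453, 0, -68.411, -14.817], TCP at [0.18, -0.598, 0.292] pointing down, gripper open.
Joint ranges: [-179.83, 179.83], [-69.29, 118.12], [-61.27, 80.66], [-181.25, 117.63], [-171.15, -9.14], [-177.46, 177.46]. Speed limits (degrees/s): [159.86, 159.86, 180, 180, 180, 180].

### API

Orientations are given as a 3x3 rotation matrix whose columns are the frame's x, y, z axes.
In Python, from station import telemetry, capture, order, r gives the robot as it stands.
- The arm moves only by the tool drive_tool, never from a script. Its argument "series" is a list of rows, each a list of 4 numbers: the shift along the tool's x, y, z as a fraction of full scale, then the turn about the tool's z as a fraction of full scale. In form: [[dx, dy, dz, turn], ...]. A call has 1 to 10 rows; each row is the pose to reach, as a shift and turn from the pose commanded when the call began, along the tool's axes at that moment; what a row does not reach only later rows make up. Full scale, the value 1, is 0.12 m for a shift and 2 rad for a turn. A row lasts 1/8 s, in which the tool goes at most 62.5 mm and 10.7 degrees, less where a joint would pass 70% of its speed; a pose out of reach is approached as far as the arm can. A call with a number of a shift or a turn outside -1 to 1 is refused whole. A call with a gripper value outside its range is refused whole. "fingers" is the finger opening in mm, from 0 to 87, set as the call begins (left out, the last holds). The fingers move at their own pace and stop on an object; the grip force is fixed at half the most. Time passes only in rows, so rows that repeat a pose let the fingers close. It gives the time, the measured TCP pose, the force and the opening at its end, in the units of the state.
- telemetry.sense(): the state, without advancing time (a new reading comes with each control period).
- capture(name): name is "side" or "top"; returns a dict with "color" (420x560x3 uint8, blue, green, red), "fx", "fy", "cx", "cy" (pixels), "k1" (the pictures are not rectified: a ray, as slopes to the right and down, at radius r is drawn at 1 + k1 r^2 times it, then the intrinsics apply), "eye" and "attitude" of the camera in the world. Camera axes: x right, y up, looking along -z (the intrinsics and any distortion apply to the point x, -y, -z); pixel columns grow to the right and rows downward; lengths in m; the calibration is good to about 2 mm. A picture is of the moment at which its call begins. There is no depth.
- order.finish_job(): hands the job in, once; it reports no verdict.
The state is a dict: "time_s": time; "joints": joint angles; "joint_velocities": joint speeds; "effort": joint torques, N m; "tcp_pos": TCP position; "ee_rot": TCP orientation; "wrist_force": force on the tool from outside, world axes, zero at the start; "moment": the same for the moment, N m; "gripper_width": opening from 0.0 (shut) to 1.0 (fully open).
Only numpy, scipy, OpenCV 4.12 (cv2) and the standard library are available. Lean on these libraries where they do the work, as an engineer would, in place of code of your own. Each camera call takes 0.05 s, during which the arm holds its last target. There are 200 camera calls.

### The job

First turn the grinder head's black adjusting knob clockwise until its pointer stands in line with the brass index clip on the scale, without moving the clip. Then lift the dial gauge out of its stand and hold it upright with its plunger tip inside the small ring marked on the burr carrier, pressed down gently so that the spring plunger is pushed about half-way in; finish while still holding it there. Do not shift the other things on the bench.

Things in the scene. Friction and masses are not known exactly. Their poses are not given: they have to be found in the camera images.
- grinder: Grinding head bolted to the bench: grey base plate 220 x 260 x 20 mm, origin: centre of its underside. In mm on it: drum, radius 54, axis x=30, y=65, topped by the flat steel burr carrier (top z=85; hub nut radius 13, to z=107); knob on a block at x=-60, y=-85, with an arc-shaped scale around its +x side (radius 63 to 95, top z=48); a loose spare burr ring at about x=-79, y=60.
- spot (a point): Centre of the marked ring (inner radius 8, outer 11 mm, with a centre dot) on the flat, level top of the steel burr carrier, 85 mm above the bench, 36 mm from the drum's axis on the side nearer to the knob. The two other marks on the carrier are slotted screw heads.
- knob_grip (a point): Point on the knob's vertical axis, 82 mm above the bench, at the height to grip. The knob is a black upright bar 42 mm long, 14 mm thick (z 59 to 89 mm), on a round skirt of radius 22 mm. This frame turns with the knob: its x axis lies along the bar, towards the pointer.
- knob (a joint): Knob angle in rad, 0 to 1.6, grows clockwise seen from above; 0.04 N m of friction, stays where it is left. At 0 its bar and pointer stand 1.1 rad anticlockwise from the grinder's +x axis.
- mark (a joint): Place of the brass index clip along the arc scale, rad, same zero, axis and direction as the knob: in line when both read the same. Starts 0.4 to 1.4 rad clockwise of the pointer. A stiff clip, not to be moved.
- pointer_tip (a point): Tip of the knob's steel pointer, 4 mm wide, level, fixed to the knob's skirt along its bar and reaching 74 mm from the knob's axis, 53 mm above the bench.
- mark_end (a point): Inner end of the brass index clip, an 8 mm wide radial bar on the arc scale, 78 to 98 mm from the knob's axis; this point is 53 mm above the bench on its centre line. In line: pointer tip 4 mm from this point, both on one ray from the knob's axis. Its x axis is radial, outwards.
- stand: Small dark steel bridge stand 70 x 70 x 62 mm high, fixed; origin at the centre of its underside. A 17 mm hole in its top plate takes the gauge's stem.
- gauge: Dial gauge, about 175 g. Upright round dial case 58 mm across, 24 mm thick, centre 38 mm above the origin, flat faces to its +-y (white dial +y): grip across the 24 mm. Origin: underside of its foot (32 x 24 x 10 mm), resting on the stand's top (z=62 mm). Below: stem 14 mm thick, 30 mm long, then the plunger; tip 52 mm below the origin when out. z up. Lift 60 mm to clear the stand.
- plunger (a joint): How far the gauge's plunger is pushed in, 0 (out) to 0.010 m (stop). Spring: 1 N to start, 500 N/m: 3.5 N at 5 mm; 6 N at the stop.
- gauge_tip (a point): Round tip (4 mm radius ball) of the plunger, its lowest point, on the gauge's z axis.
- tin: Bystander: jar, 60 mm diameter, 75 mm high; origin under its centre. It may stand nearer to or farther from the robot than the gauge stand.
- screwdriver: Bystander: screwdriver 200 mm long, lying; origin at its middle.
- jug: Bystander: steel milk jug with handle, 84 mm diameter, 100 mm high; origin under its centre.
- spraycan: Bystander: spray can 52 mm diameter, 180 mm high; origin under its centre.
- screwbox: Bystander: grey open screw box 100 x 130 x 35 mm; origin under its centre.
- portafilter: Bystander: portafilter, steel basket of 66 mm diameter at the origin, 34 mm high, black handle 165 mm out to its -x.
- burr: Bystander: spare steel burr ring, 48 mm diameter, 10 mm high, lying on the grinder's base plate; origin under its centre.
Not all that is in view belongs to the job. Leave any blue look-alike of the stand alone. Leave any turquoise look-alike of the gauge alone.

How it is judged:
By the outcome, as a careful person would: the job done as asked, in the order asked, and still so for the second after the job is handed in, while the arm keeps its last pose, push and grip.
It also fails if it takes over 67 s, if anything falls off the work surface, if the arm or the gripper's body presses on something with over 40 N, if the wrist force passes 120 N, or if a joint passes its speed limit or range.

## Working session

There is one attempt and no reset: what is moved stays moved. The work goes in short steps, Python scripts to look and compute and a tool call to move; the robot and the scene stay as the last step left them, time stands still between calls to the robot, and variables do not carry over. Pictures are saved under pics/ and viewed, about 8 in all and at most 12, crops included, and the job is handed in when it is done.

Besides the shell and the picture viewer there is one more tool, called after ">>>" as name([rows], argument=value, ...), one row to a line, values as JSON. drive_tool: Moves the arm, as the interface text tells. Shift numbers are shares of 0.12 m and turn numbers shares of 2 rad, none past 1 either way. Its arguments: {"type":"object","properties":{"series":{"type":"array","items":{"type":"array","items":{"type":"number","minimum":-1,"maximum":1}}},"fingers":{"type":"number"}},"required":["series"]}

```bash
mkdir -p pics
cat > h.py <<'E'
import numpy as np, cv2
from station import telemetry, capture, order, r
def und(c,u,v):
    K=np.array([[c['fx'],0,c['cx']],[0,c['fy'],c['cy']],[0,0,1.]])
    p=cv2.undistortPoints(np.array([[[u,v]]],float),K,np.array([c['k1'],0,0,0,0.]))[0,0]
    d=np.array(c['attitude'])@np.array([p[0],-p[1],-1.]); return np.array(c['eye']),d/np.linalg.norm(d)
def onz(c,u,v,z):
    e,d=und(c,u,v); return e+d*(z-e[2])/d[2]
def proj(c,P):
    q=np.array(c['attitude']).T@(np.array(P)-np.array(c['eye'])); a,b=q[0]/-q[2],-q[1]/-q[2]
    s=1+c['k1']*(a*a+b*b); return np.array([c['fx']*a*s+c['cx'],c['fy']*b*s+c['cy']])
E
python3 - <<'E'
from h import *
import pickle
for n in('top','side'):
    c=capture(n); pickle.dump(c,open(n+'.pkl','wb'))
    cv2.imwrite(f'pics/{n}0.png',cv2.resize(c['color'],(800,600),interpolation=cv2.INTER_CUBIC))
    print(n,c['fx'],c['cx'],c['cy'],c['k1'],np.round(c['eye'],3),np.round(c['attitude'],3).tolist())
print(telemetry.sense()['ee_rot'])
E
```

```text
top 424.10731037555394 284.7859074082137 210.08116953891565 0.011693852896370448 [0.336 0.017 1.531] [[-0.016, 0.989, -0.149], [-1.0, -0.016, -0.001], [-0.004, 0.149, 0.989]]
side 448.7103032307607 279.436893738622 208.35183274042834 -0.09493694589385933 [0.02  0.782 0.806] [[-0.815, 0.35, -0.462], [-0.58, -0.492, 0.65], [0.0, 0.798, 0.603]]
[[-9.57485037e-01 -2.88482012e-01 -7.29298027e-04]
 [-2.88482888e-01  9.57483246e-01  1.85916615e-03]
 [ 1.61954651e-04  1.99051377e-03 -9.99998006e-01]]
```

View pics/top0.png

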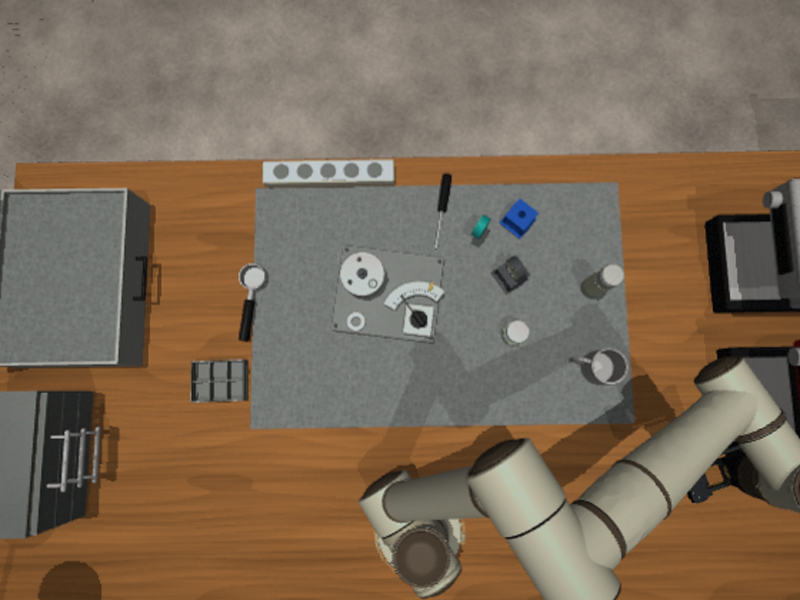

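View pics/side0.png

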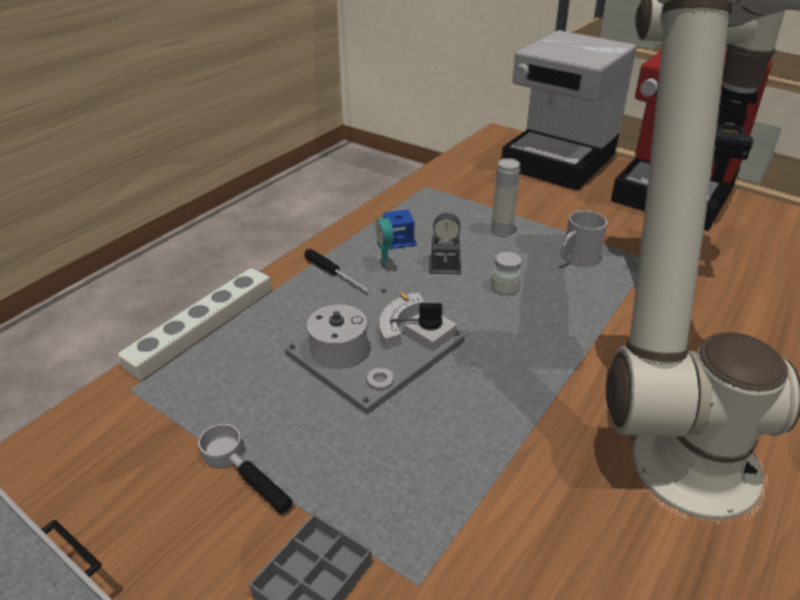

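Top view (800x600 px): the dark stand with the gauge is at (512,273), and the blue stand (519,217) and turquoise gauge (480,227) are the look-alikes. The knob is at (418,320), clip at about (431,287) and marked ring at about (373,284), with the tin at (515,332). I'll take the gauge in the dark stand and check it in crops.

Run:
```python
from h import *
import pickle
t=pickle.load(open('top.pkl','rb'));s=pickle.load(open('side.pkl','rb'))
def crop(c,u,v,w,h,k): return cv2.resize(c['color'][v:v+h,u:u+w],None,fx=k,fy=k,interpolation=cv2.INTER_CUBIC)
cv2.imwrite('pics/g.png',crop(t,232,168,86,75,8))
a=crop(t,325,150,50,60,8);b=crop(s,285,140,50,60,8)
cv2.imwrite('pics/st.png',np.hstack([a,b]))
```

```text
(no output)
```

View pics/g.png

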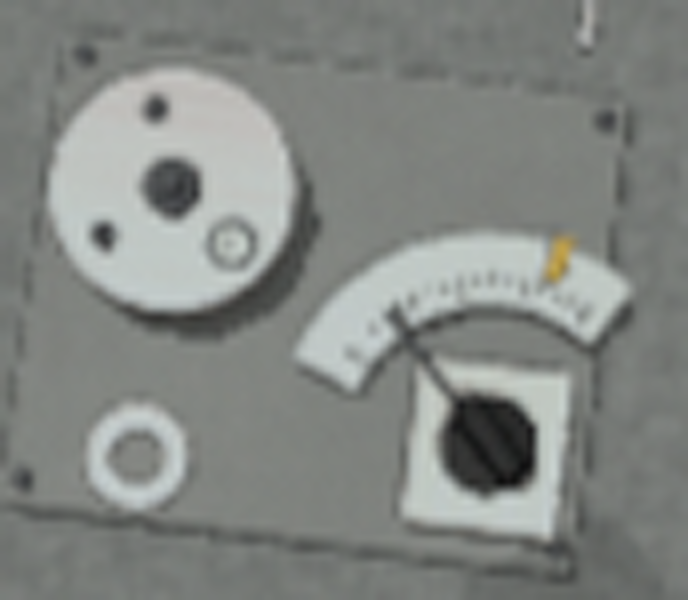

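View pics/st.png

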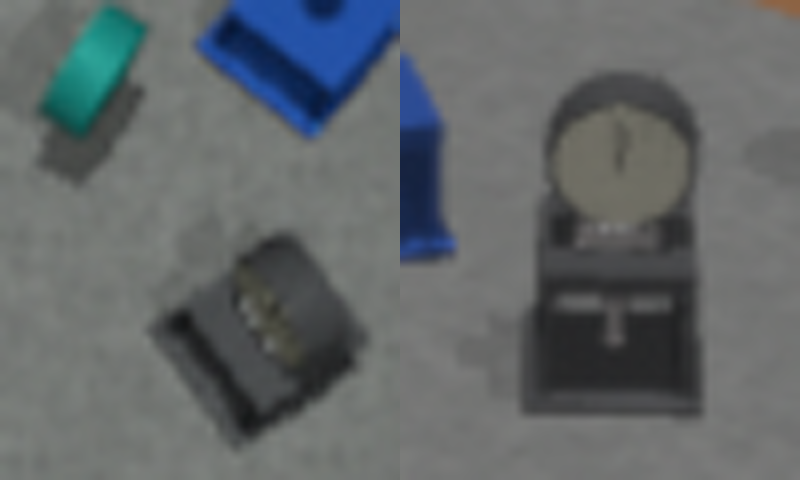

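```bash
cat > fit.py <<'E'
from h import *
import pickle
from scipy.optimize import least_squares
t=pickle.load(open('top.pkl','rb'));s=pickle.load(open('side.pkl','rb'))
px=lambda x,y,u0,v0,k=8:np.array([u0+(x+.5)/k-.5,v0+(y+.5)/k-.5])
G=lambda x,y:px(x,y,232,168); ST=lambda x,y:px(x,y,325,150); SS=lambda x,y:px(x-400,y,285,140)
def T(p,L):
    c,n=np.cos(p[2]),np.sin(p[2]); return np.array([p[0]+c*L[0]-n*L[1],p[1]+n*L[0]+c*L[1],L[2]])
def fit(obs,p0):
    f=lambda p:np.concatenate([proj(c,T(p,np.array(L)/1000*1))-q for c,L,q in obs])
    R=least_squares(f,p0,loss='soft_l1'); print(np.round(R.x,4),'deg',np.degrees(R.x[2]).round(2)); print(np.round(f(R.x).reshape(-1,2),2).tolist()); return R.x
if __name__=='__main__':
    kc=onz(t,*G(490,445),.059);print('knob',kc)
    g=fit([(t,(110,130,20),G(62,35)),(t,(110,-130,20),G(630,103)),(t,(-110,-130,20),G(577,577)),(t,(-110,130,20),G(2,512)),
     (t,(30,65,85),G(173,190)),(t,(30,65,107),G(173,185)),(t,(-60,-85,59),G(490,445))],[kc[0]+.06,kc[1]+.085,0])
    K=T(g,np.array([-60,-85,82])/1000); print('knob fit',K)
    sp=onz(t,*G(231,244),.085); ax=T(g,np.array([30,65,85])/1000); print('spot',sp,'r',np.linalg.norm((sp-ax)[:2]), 'axis',ax)
    for n,x,y in(('tip',392,312),('in',553,282),('out',568,238)):
        P=onz(t,*G(x,y),.053);d=(P-K)[:2];print(n,P,np.linalg.norm(d).round(4),'local ang deg',np.degrees(np.arctan2(d[1],d[0])-g[2]).round(2))
    c0=onz(t,*ST(300,300),.1);print(c0)
    for y0 in(-2.5,.7,2.3):
      gg=fit([(t,(-29,-12,100),ST(367,338)),(t,(29,-12,100),ST(283,233)),(t,(-29,12,100),ST(300,362)),(s,(0,12,100),SS(621,163)),(s,(-24,12,100),SS(553,163)),(s,(24,12,100),SS(691,163)),
       (t,(-29,12,100),ST(300,362))],[c0[0],c0[1],y0])
E
python3 fit.py
```

```text
knob [ 0.51155952 -0.00812579  0.059     ]
[ 0.5819  0.0675 -0.1327] deg -7.6
[[0.36, -0.09], [0.14, -0.53], [0.12, 0.19], [-0.27, -0.12], [-0.04, 0.52], [-0.54, -0.09], [0.21, 0.1]]
knob fit [ 0.51120715 -0.00885611  0.082     ]
spot [0.59787105 0.10277963 0.085     ] r 0.03366434643619568 axis [0.6202658  0.12791454 0.085     ]
tip [0.57202205 0.03388306 0.053     ] 0.0743 local ang deg 42.7
in [ 0.58426115 -0.03739863  0.053     ] 0.0784 local ang deg -13.74
out [ 0.60388521 -0.0444568   0.053     ] 0.0993 local ang deg -13.41
[ 0.62774004 -0.24766691  0.1       ]
[ 0.6133 -0.241  -2.8994] deg -166.12
[[-15.87, -7.71], [-0.63, 21.48], [-0.78, -12.46], [4.41, -1.89], [5.48, -3.37], [3.15, -0.39], [-0.78, -12.46]]
[ 0.6293 -0.2451  0.5198] deg 29.78
[[-1.66, 0.18], [-0.18, -0.9], [0.79, 0.7], [-0.7, -0.14], [15.68, 0.27], [-17.31, -0.56], [0.79, 0.7]]
[ 0.6293 -0.2451  0.5198] deg 29.78
[[-1.66, 0.18], [-0.18, -0.9], [0.79, 0.7], [-0.7, -0.14], [15.68, 0.27], [-17.31, -0.56], [0.79, 0.7]]
```

```bash
cat > fit2.py <<'E'
from fit import *
gg=fit([(t,(-29,-12,100),ST(367,338)),(t,(29,-12,100),ST(283,233)),(t,(-29,12,100),ST(300,362)),(s,(0,12,100),SS(621,163)),(s,(24,12,100),SS(553,163)),(s,(-24,12,100),SS(691,163))],[.629,-.245,.52])
# overlay stand top plate, stand base & gauge
def poly(c,im,pts,col):
    q=np.array([proj(c,T(gg,np.array(L)/1000)) for L in pts]); cv2.polylines(im,[np.int32((q-o)*8+4)],True,col,1,cv2.LINE_AA)
ims=[]
for c,o in((t,(325,150)),(s,(285,140))):
    im=cv2.resize(c['color'][o[1]:o[1]+60,o[0]:o[0]+50],None,fx=8,fy=8,interpolation=cv2.INTER_CUBIC)
    for y in(-12,12): poly(c,im,[(29*np.cos(a),y,100+29*np.sin(a)) for a in np.linspace(0,6.28,40)],(0,0,255))
    for z in(0,62): poly(c,im,[(35,35,z),(-35,35,z),(-35,-35,z),(35,-35,z)],(0,255,0))
    ims.append(im)
cv2.imwrite('pics/ov.png',np.hstack(ims))
E
python3 fit2.py
```

```text
[ 0.6283 -0.2462  0.5624] deg 32.22
[[-1.1, 0.17], [-0.23, -0.54], [1.51, 0.94], [-0.04, -0.18], [0.59, -0.42], [-0.91, 0.06]]
```

View pics/ov.png

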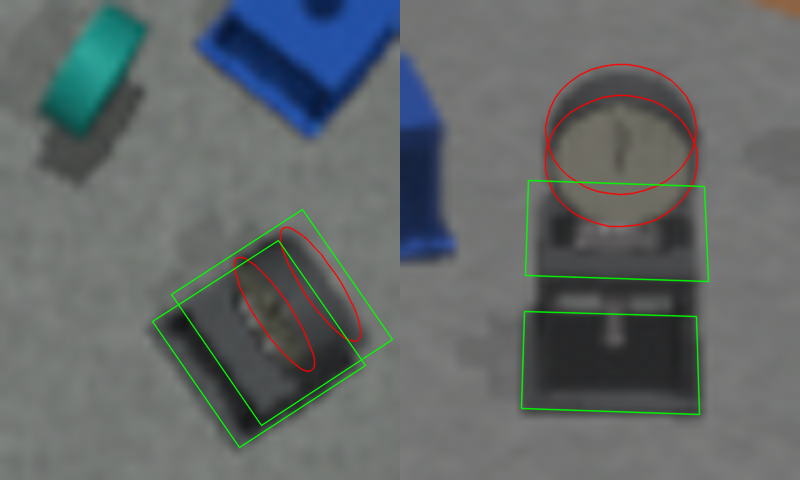

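Grinder fit agrees to about 0.5 px: knob at (0.511,-0.009), pointer at +42.7° and clip at -13.6° local, so the knob turns 56.3° clockwise. The gauge overlay matches both views at (0.628,-0.246), yaw 32°. I'm moving over to the knob.

>>> drive_tool([
  [-0.35,0.34,0,0],
  [-0.7,0.68,0,0],
  [-1,0.96,0,0],
  [-1,0.96,0,0],
], fingers=45)

```text
time_s: 0.6
tcp_pos: [0.2631, -0.451, 0.2924]
ee_rot: [[-0.956, -0.293, 0.0], [-0.293, 0.956, 0.001], [-0.0, 0.0, -1.0]]
wrist_force: [0.3, -1.2, -0.2]
gripper_width: 0.631
```

>>> drive_tool([
  [-0.35,0.34,0,0],
  [-0.7,0.68,0,0],
  [-1,0.96,0,0],
  [-1,0.96,0,0],
])

```text
time_s: 1.1
tcp_pos: [0.3448, -0.3071, 0.2923]
ee_rot: [[-0.956, -0.293, 0.0], [-0.293, 0.956, 0.0], [-0.0, -0.0, -1.0]]
wrist_force: [-0.4, -0.4, -1.1]
gripper_width: 0.518
```

>>> drive_tool([
  [-0.35,0.34,0,0],
  [-0.7,0.68,0,0],
  [-1,0.96,0,0],
  [-1,0.96,0,0],
])

```text
time_s: 1.6
tcp_pos: [0.4267, -0.1627, 0.292]
ee_rot: [[-0.957, -0.291, -0.0], [-0.291, 0.957, -0.0], [0.0, -0.0, -1.0]]
wrist_force: [0.2, -0.1, -1.7]
gripper_width: 0.518
```

>>> drive_tool([
  [-0.35,0.34,0,-0.06],
  [-0.7,0.68,0,-0.12],
  [-1,0.96,0,-0.16],
  [-1,0.96,0,-0.16],
  [-1,0.96,0,-0.16],
])

```text
time_s: 2.22
tcp_pos: [0.5067, -0.0201, 0.2917]
ee_rot: [[-0.819, -0.573, -0.002], [-0.573, 0.819, -0.0], [0.002, 0.0, -1.0]]
wrist_force: [-0.6, 0.0, 0.2]
gripper_width: 0.517
```

```bash
cat >> h.py <<'E'
def to(p,ang=None):
    q=telemetry.sense(); R=np.array(q['ee_rot']); d=R.T@(np.array(p)-np.array(q['tcp_pos']))
    a=np.degrees(np.arctan2(R[1,0],R[0,0])); o='' if ang is None else np.round(np.radians((a-ang+180)%360-180)/2,4)
    print('t',round(q['time_s'],2),'tcp',np.round(q['tcp_pos'],4),'ang',a.round(2),'units',np.round(d/.12,4),'turn',o,'F',np.round(q['wrist_force'],2),'M',np.round(q['moment'],2),'w',round(q['gripper_width'],3),'tilt',np.round(R[:2,2],4))
E
python3 -c "
from h import *
to([.5113,-.0086,.133],215.1)"
```

```text
t 2.23 tcp [ 0.5067 -0.0201  0.2917] ang -145.01 units [-0.088   0.0558  1.3225] turn -0.0009 F [-0.6   0.02  0.16] M [-0.06  0.04  0.01] w 0.517 tilt [-0.0015 -0.0005]
```

>>> drive_tool([
  [-0.088,0.056,0.3,0],
  [-0.088,0.056,0.6,0],
  [-0.088,0.056,0.8,0],
  [-0.088,0.056,0.8,0],
  [-0.088,0.056,0.8,0],
])

```text
time_s: 2.85
tcp_pos: [0.5123, -0.008, 0.1974]
ee_rot: [[-0.819, -0.574, 0.002], [-0.574, 0.819, 0.0], [-0.002, -0.001, -1.0]]
wrist_force: [0.4, -0.4, -0.8]
gripper_width: 0.52
```

```bash
python3 -c "
from h import *
to([.5113,-.0086,.133],215.1)
c=capture('side');im=c['color'];p=proj(c,[.5113,-.0086,.09]);print(p);u,v=np.int32(p)-[50,45]
cv2.imwrite('pics/k1.png',cv2.resize(im[v:v+75,u:u+100],None,fx=8,fy=8,interpolation=cv2.INTER_CUBIC))"
```

```text
t 2.85 tcp [ 0.5123 -0.008   0.1974] ang -144.96 units [0.0101 0.0013 0.5369] turn -0.0005 F [ 0.38 -0.41 -0.77] M [ 0.04 -0.01 -0.05] w 0.52 tilt [0.0019 0.    ]
[301.62372278 212.29201621]
```

View pics/k1.png

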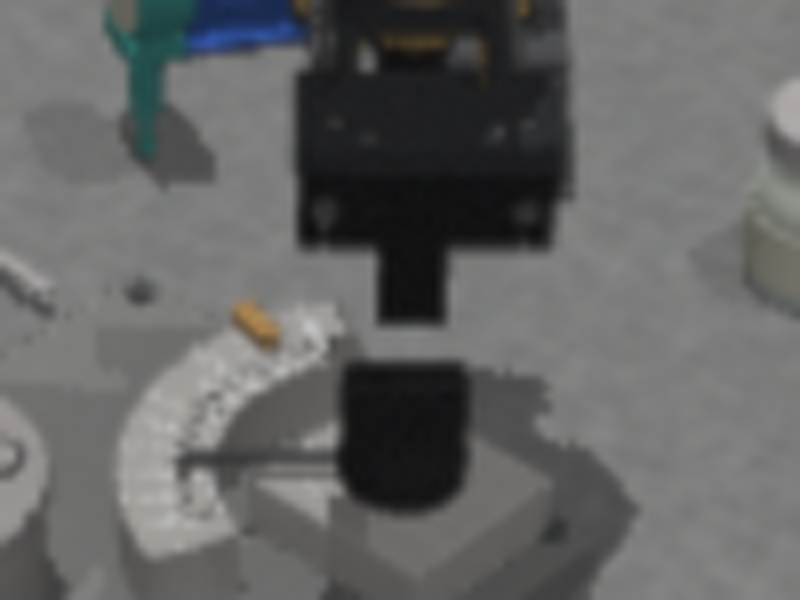

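The side crop shows the fingers centred above the knob bar, with finger column 412 against bar column 405. The pointer tip is at (183,462) and the clip's inner end at (272,338). I'm descending to grip.

>>> drive_tool([
  [0.005,0,0.2,0],
  [0.005,0,0.4,0],
  [0.005,0,0.53,0],
  [0.005,0,0.53,0],
  [0.005,0,0.53,0],
])

```text
time_s: 3.52
tcp_pos: [0.5121, -0.0073, 0.134]
ee_rot: [[-0.818, -0.575, 0.003], [-0.575, 0.818, 0.0], [-0.002, -0.001, -1.0]]
wrist_force: [-0.3, 0.8, -0.2]
gripper_width: 0.52
```

>>> drive_tool([
  [0,0,0,0],
  [0,0,0,0],
  [0,0,0,0],
  [0,0,0,0],
  [0,0,0,0],
  [0,0,0,0],
], fingers=0)

```text
time_s: 4.28
tcp_pos: [0.5106, -0.0063, 0.1328]
ee_rot: [[-0.818, -0.575, -0.001], [-0.575, 0.818, 0.001], [0.0, 0.002, -1.0]]
wrist_force: [-3.0, 6.9, 3.4]
gripper_width: 0.155
```

```bash
python3 -c "
from fit import *
to([.5113,-.0086,.133],215.1)
g=[.5819,.0675,-.1327];K=np.array([.5113,-.0086])
u0,v0=np.int32([301.62,212.29])-[50,45]
for n,x,y in(('tip',183,462),('in',272,338),('out',243,310)):
    P=onz(s,*px(x,y,u0,v0),.053);d=P[:2]-K;print(n,P,np.hypot(*d).round(4),np.degrees(np.arctan2(d[1],d[0])-g[2]).round(2))
"
```

```text
t 4.28 tcp [ 0.5106 -0.0063  0.1328] ang -144.9 units [ 0.006  -0.0193 -0.0017] turn -0.0 F [-2.96  6.88  3.38] M [ 2.05  1.18 -0.  ] w 0.155 tilt [-0.0012  0.0015]
tip [0.56904246 0.0377653  0.053     ] 0.0741 46.37
in [ 0.5839586  -0.03526847  0.053     ] 0.0774 -12.55
out [ 0.60154492 -0.0427031   0.053     ] 0.0965 -13.1
```

Gripped, with an opening of 13.5 mm. I'm easing the side load and turning about 50° first.

>>> drive_tool([
  [0,0.013,0,0],
  [0,0.013,0,0.06],
  [0,0.013,0,0.12],
  [0,0.013,0,0.18],
  [0,0.013,0,0.24],
  [0,0.013,0,0.3],
  [0,0.013,0,0.36],
  [0,0.013,0,0.42],
  [0,0.013,0,0.436],
  [0,0.013,0,0.436],
])

```text
time_s: 5.52
tcp_pos: [0.5104, -0.0061, 0.1328]
ee_rot: [[-0.967, 0.255, 0.0], [0.255, 0.967, 0.0], [-0.0, 0.0, -1.0]]
wrist_force: [-1.8, 1.6, 2.5]
gripper_width: 0.16
```

```bash
python3 -c "
from h import *
import pickle
to([.5106,-.0063,.133],158.8)
ims=[]
for n in('top','side'):
    c=capture(n);pickle.dump(c,open(n+'2.pkl','wb'));p=proj(c,[.555,-.02,.053]);u,v=np.int32(p)-[20,30];print(n,u,v)
    ims.append(cv2.resize(c['color'][v:v+60,u:u+40],None,fx=10,fy=10,interpolation=cv2.INTER_CUBIC))
cv2.imwrite('pics/k2.png',np.hstack(ims))"
```

```text
t 5.53 tcp [ 0.5104 -0.0061  0.1328] ang 165.21 units [-0.002  -0.0016 -0.0016] turn 0.056 F [-1.77  1.55  2.49] M [ 0.45  0.35 -0.02] w 0.16 tilt [0.0002 0.0001]
top 275 181
side 270 185
```

View pics/k2.png

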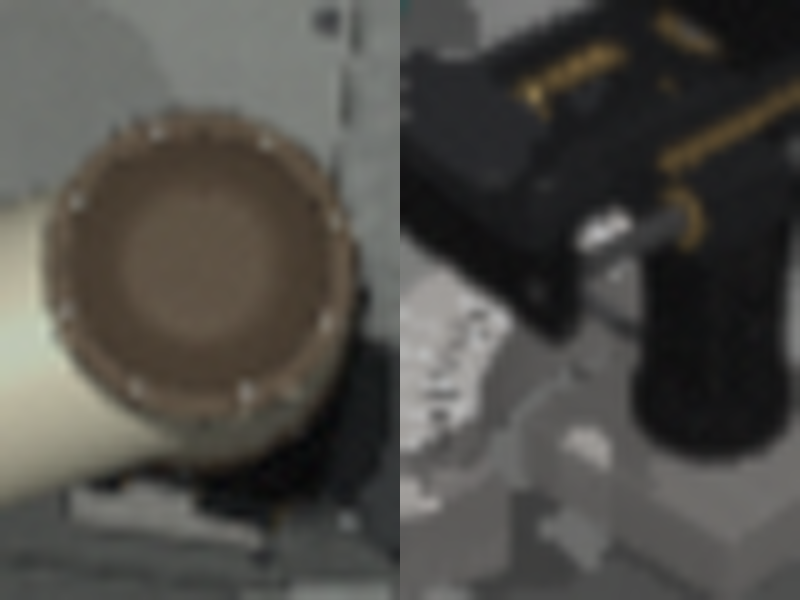

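>>> drive_tool([
  [0,0,0,0.03],
  [0,0,0,0.058],
  [0,0,0,0.058],
  [0,0,0,0.058],
  [0,0,0,0.058],
])

```text
time_s: 6.25
tcp_pos: [0.5105, -0.0061, 0.1328]
ee_rot: [[-0.931, 0.366, 0.0], [0.366, 0.931, 0.0], [-0.0, 0.0, -1.0]]
wrist_force: [-1.9, 2.1, 4.3]
gripper_width: 0.162
```

```bash
python3 -c "
from h import *
to([.5105,-.0062,.133],158.6)"
```

```text
t 6.25 tcp [ 0.5105 -0.0061  0.1328] ang 158.54 units [-0.0007 -0.0009 -0.0017] turn -0.0005 F [-1.93  2.15  4.26] M [ 0.73  0.49 -0.  ] w 0.162 tilt [0.0003 0.0001]
```

>>> drive_tool([
  [0,0,0,0],
  [0,0,0,0],
  [0,0,0,0],
  [0,0,-0.3,0],
  [0,0,-0.6,0],
  [0,0,-0.9,0],
  [0,0,-1,0],
  [0,0,-1,0],
], fingers=45)

```text
time_s: 7.25
tcp_pos: [0.5103, -0.0061, 0.2527]
ee_rot: [[-0.93, 0.367, 0.001], [0.367, 0.93, 0.001], [-0.0, 0.001, -1.0]]
wrist_force: [0.1, 0.1, 0.1]
gripper_width: 0.512
```

```bash
python3 -c "
from h import *
to([.628,-.246,.26],212.2)"
```

```text
t 7.25 tcp [ 0.5103 -0.0061  0.2527] ang 158.49 units [-1.6458 -1.4997 -0.0616] turn -0.4687 F [0.11 0.06 0.09] M [ 0.03 -0.02  0.01] w 0.512 tilt [0.0006 0.0005]
```

>>> drive_tool([
  [-0.35,-0.32,-0.1,-0.08],
  [-0.7,-0.64,-0.2,-0.16],
  [-1,-0.9,-0.2,-0.24],
  [-1,-0.9,-0.2,-0.32],
  [-1,-0.9,-0.2,-0.4],
  [-1,-0.9,-0.2,-0.469],
  [-1,-0.9,-0.2,-0.469],
], fingers=50)

```text
time_s: 8.12
tcp_pos: [0.5819, -0.1506, 0.2743]
ee_rot: [[-0.847, -0.532, -0.004], [-0.532, 0.847, 0.0], [0.003, 0.002, -1.0]]
wrist_force: [0.2, -0.9, 0.1]
gripper_width: 0.574
```

```bash
python3 -c "
from h import *
to([.628,-.246,.26],212.2)"
```

```text
t 8.12 tcp [ 0.5819 -0.1506  0.2743] ang -147.87 units [ 0.097  -0.8782  0.1176] turn -0.0006 F [ 0.18 -0.86  0.1 ] M [ 0.03  0.06 -0.03] w 0.574 tilt [-0.004   0.0004]
```

>>> drive_tool([
  [0.04,-0.3,0.05,0],
  [0.08,-0.6,0.1,0],
  [0.097,-0.88,0.2,0],
  [0.097,-0.88,0.3,0],
  [0.097,-0.88,0.3,0],
  [0.097,-0.88,0.3,0],
])

```text
time_s: 8.88
tcp_pos: [0.6288, -0.2454, 0.241]
ee_rot: [[-0.846, -0.534, 0.0], [-0.534, 0.846, -0.0], [0.0, -0.0, -1.0]]
wrist_force: [-0.0, -0.4, -0.9]
gripper_width: 0.571
```

```bash
python3 -c "
from h import *
import pickle
to([.628,-.246,.26],212.2)
ims=[]
c=capture('top');pickle.dump(c,open('top3.pkl','wb'));ims.append(cv2.resize(c['color'][185:245,262:312],None,fx=8,fy=8,interpolation=cv2.INTER_CUBIC))
c=capture('side');pickle.dump(c,open('side3.pkl','wb'));p=proj(c,[.628,-.246,.13]);u,v=np.int32(p)-[25,28];print('side',u,v)
ims.append(cv2.resize(c['color'][v:v+60,u:u+50],None,fx=8,fy=8,interpolation=cv2.INTER_CUBIC))
cv2.imwrite('pics/k3.png',np.hstack(ims))"
```

```text
t 8.88 tcp [ 0.6288 -0.2454  0.241 ] ang -147.73 units [ 0.0088 -0.0008 -0.1586] turn 0.0006 F [-0.   -0.45 -0.94] M [-0.01 -0.03 -0.01] w 0.571 tilt [ 0.0001 -0.0002]
side 287 121
```

View pics/k3.png

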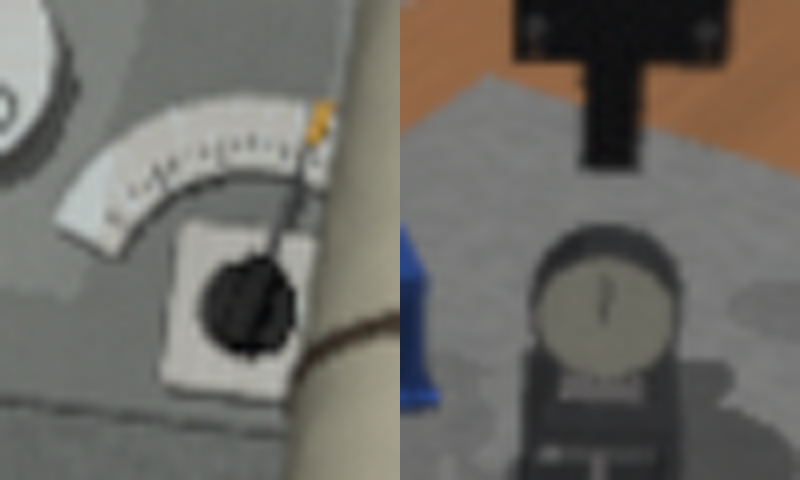

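The top crop shows the pointer ending at about (303,153), right by the clip's inner end at (313,143). The side crop shows the finger centred over the gauge (column 610 against 605). I'll measure the alignment to sub-pixel with a polar unwrap.

```bash
cat > pol.py <<'E'
from h import *
import pickle,sys
def run(f,K,lo,hi,rot=0):
    c=pickle.load(open(f,'rb'));A=np.radians(np.arange(lo,hi,.25)); Rr=np.arange(30,98,2)/1000
    m=np.array([[proj(c,[K[0]+q*np.cos(a),K[1]+q*np.sin(a),.053]) for a in A] for q in Rr]).astype(np.float32)
    P=cv2.remap(c['color'],m[...,0],m[...,1],cv2.INTER_CUBIC).astype(float)
    g=P.mean(2); dk=np.clip(np.median(g,1,keepdims=True)-g-15,0,None); og=np.clip(P[...,2]-P[...,0]-40,0,None)
    a=np.degrees(A)
    pk=lambda w:round(float((a*w).sum()/max(w.sum(),1e-9)),2)
    print(f,K,'pointer',[(int(q*1e3),pk(w)) for q,w in zip(Rr,dk) if 28<q*1e3<76 and w.sum()>50][::3],'clip',[(int(q*1e3),pk(w)) for q,w in zip(Rr,og) if q>.077 and w.sum()>50][::2])
for K in((.5112,-.0089),(.5116,-.0081)):
    run('top.pkl',K,20,50);run('top.pkl',K,-40,-5);run('top3.pkl',K,-29,-12)
for K in((.5105,-.0062),(.5112,-.0065)): run('side.pkl',K,20,50);run('side.pkl',K,-40,-5);run('side3.pkl',K,-32,-10)
E
python3 pol.py
```

```text
top.pkl (0.5112, -0.0089) pointer [(30, 35.63), (36, 36.63), (42, 35.99), (48, 35.5), (54, 36.74), (62, 34.77), (68, 35.22), (74, 34.42)] clip []
top.pkl (0.5112, -0.0089) pointer [(68, -34.43)] clip [(80, -20.55), (84, -20.55), (88, -20.69), (92, -20.52), (96, -20.4)]
top3.pkl (0.5112, -0.0089) pointer [(30, -19.52), (36, -18.58), (54, -23.54), (64, -19.84), (70, -19.02)] clip [(80, -20.52), (84, -20.51), (88, -20.73), (92, -20.55), (96, -20.42)]
top.pkl (0.5116, -0.0081) pointer [(30, 35.11), (36, 36.06), (42, 35.47), (48, 34.82), (54, 36.5), (64, 35.03), (70, 34.59)] clip []
top.pkl (0.5116, -0.0081) pointer [(68, -33.41), (74, -26.91)] clip [(80, -21.18), (84, -21.15), (88, -21.27), (92, -21.07), (96, -20.93)]
top3.pkl (0.5116, -0.0081) pointer [(30, -21.2), (36, -19.98), (54, -24.46), (64, -20.67), (70, -19.71)] clip [(80, -21.13), (84, -21.11), (88, -21.32), (92, -21.1), (96, -20.95)]
side.pkl (0.5105, -0.0062) pointer [(30, 34.9), (36, 33.83), (48, 34.51), (54, 35.69), (62, 36.32), (68, 35.51), (74, 38.46)] clip []
side.pkl (0.5105, -0.0062) pointer [(36, -32.1), (42, -33.43),
[... 162 characters left out ...]
nter [(30, -30.2), (36, -30.95), (48, -21.02), (54, -20.85), (60, -21.17), (66, -20.86), (72, -20.69)] clip [(80, -21.45), (84, -21.87), (88, -21.89), (92, -21.98), (96, -22.03)]
side.pkl (0.5112, -0.0065) pointer [(30, 36.18), (36, 34.77), (48, 35.35), (54, 36.42), (62, 36.99), (68, 36.08), (74, 39.2)] clip []
side.pkl (0.5112, -0.0065) pointer [(36, -32.53), (42, -33.69), (48, -35.98), (64, -24.39), (72, -19.0)] clip [(78, -21.23), (82, -22.0), (86, -22.02), (90, -22.0), (94, -21.96)]
side3.pkl (0.5112, -0.0065) pointer [(30, -29.95), (36, -31.25), (50, -20.78), (56, -20.58), (62, -21.18), (68, -20.8), (74, -20.54)] clip [(78, -20.75), (82, -21.82), (86, -21.87), (90, -22.0), (94, -21.93)]
```

Both views put the pointer about 1° short of the clip. There's plenty of time left, so I'll go back and correct it.

>>> drive_tool([
  [-0.04,0.3,-0.1,0],
  [-0.08,0.6,-0.2,0],
  [-0.1,0.88,-0.2,0],
  [-0.1,0.88,-0.2,0],
  [-0.1,0.88,-0.2,0],
], fingers=45)

```text
time_s: 9.6
tcp_pos: [0.583, -0.1503, 0.2654]
ee_rot: [[-0.845, -0.534, 0.002], [-0.534, 0.845, -0.0], [-0.001, -0.001, -1.0]]
wrist_force: [0.0, -0.6, 0.2]
gripper_width: 0.52
```

```bash
python3 -c "
from h import *
to([.5104,-.0061,.24],158.6)"
```

```text
t 9.6 tcp [ 0.583  -0.1503  0.2654] ang -147.72 units [-0.1297  1.3392  0.2108] turn 0.4685 F [ 0.02 -0.63  0.24] M [0.03 0.01 0.02] w 0.52 tilt [ 0.0016 -0.0002]
```

>>> drive_tool([
  [-0.04,0.3,0.05,0.08],
  [-0.08,0.6,0.1,0.16],
  [-0.12,0.9,0.1,0.24],
  [-0.13,1,0.1,0.32],
  [-0.13,1,0.1,0.4],
  [-0.13,1,0.1,0.469],
  [-0.13,1,0.1,0.469],
])

```text
time_s: 10.48
tcp_pos: [0.5324, -0.0411, 0.2526]
ee_rot: [[-0.931, 0.366, 0.0], [0.366, 0.931, -0.0], [-0.0, -0.0, -1.0]]
wrist_force: [0.0, 0.4, 0.6]
gripper_width: 0.517
```

```bash
python3 -c "
from h import *
to([.5104,-.0061,.133],158.6)"
```

```text
t 10.47 tcp [ 0.5324 -0.0411  0.2526] ang 158.54 units [0.2775 0.2045 0.9963] turn -0.0005 F [0.02 0.39 0.55] M [-0.02 -0.04  0.01] w 0.517 tilt [ 0.0001 -0.0001]
```

>>> drive_tool([
  [0.277,0.204,0,0],
  [0.277,0.204,0.3,0],
  [0.277,0.204,0.6,0],
  [0.277,0.204,0.8,0],
  [0.277,0.204,0.99,0],
  [0.277,0.204,0.99,0],
  [0.277,0.204,0.99,0],
])

```text
time_s: 11.35
tcp_pos: [0.5108, -0.0057, 0.1346]
ee_rot: [[-0.931, 0.366, 0.001], [0.366, 0.931, 0.0], [-0.001, 0.001, -1.0]]
wrist_force: [-0.2, 0.3, 0.5]
gripper_width: 0.518
```

>>> drive_tool([
  [0,0,0,0],
  [0,0,0,0],
  [0,0,0,0],
  [0,0,0,0],
  [0,0,0,0],
  [0,0,0,0.009],
  [0,0,0,0.009],
  [0,0,0,0.009],
], fingers=0)

```text
time_s: 12.35
tcp_pos: [0.51, -0.0057, 0.1341]
ee_rot: [[-0.924, 0.383, -0.0], [0.383, 0.924, -0.0], [-0.0, -0.0, -1.0]]
wrist_force: [-0.3, -1.7, 4.2]
gripper_width: 0.155
```

```bash
python3 -c "
from h import *
to([.5104,-.0061,.133],157.5)"
```

```text
t 12.35 tcp [ 0.51   -0.0057  0.1341] ang 157.47 units [-0.0045 -0.0014  0.0088] turn -0.0003 F [-0.3  -1.73  4.22] M [-0.45  0.37 -0.01] w 0.155 tilt [-0.     -0.0002]
```

>>> drive_tool([
  [0,0,0,0],
  [0,0,0,0],
  [0,0,0,0],
  [0,0,-0.3,0],
  [0,0,-0.6,0],
  [0,0,-0.9,0],
  [0,0,-1,0],
  [0,0,-1,0],
], fingers=45)

```text
time_s: 13.35
tcp_pos: [0.5099, -0.0055, 0.2539]
ee_rot: [[-0.924, 0.383, 0.001], [0.383, 0.924, 0.001], [-0.0, 0.001, -1.0]]
wrist_force: [0.5, -1.2, -0.6]
gripper_width: 0.518
```

>>> drive_tool([
  [-0.35,-0.32,-0.1,-0.08],
  [-0.7,-0.64,-0.2,-0.16],
  [-1,-0.9,-0.2,-0.24],
  [-1,-0.9,-0.2,-0.32],
  [-1,-0.9,-0.2,-0.4],
  [-1,-0.9,-0.2,-0.478],
  [-1,-0.9,-0.2,-0.478],
], fingers=50)

```text
time_s: 14.22
tcp_pos: [0.5788, -0.1513, 0.2755]
ee_rot: [[-0.847, -0.532, -0.004], [-0.532, 0.847, 0.001], [0.003, 0.003, -1.0]]
wrist_force: [-0.2, -0.3, -0.8]
gripper_width: 0.568
```

```bash
python3 -c "
from h import *
to([.628,-.246,.24],212.2)"
```

```text
t 14.22 tcp [ 0.5788 -0.1513  0.2755] ang -147.88 units [ 0.0719 -0.887   0.2942] turn -0.0007 F [-0.18 -0.3  -0.76] M [ 0.03 -0.03 -0.03] w 0.568 tilt [-0.0039  0.0005]
```

Run:
```python
from fit import *
import pol
for dt in((0,0),(-.0008,.0028)):
    t2=dict(t);t2['eye']=np.array(t['eye'])+[dt[0],dt[1],0]
    for tt in ((t2,),()):
        o=[(s,(0,12,100),SS(621,163)),(s,(24,12,100),SS(553,163)),(s,(-24,12,100),SS(691,163)),(s,(0,-12,129),SS(620,72))]
        for c in tt:o+=[(c,(-29,-12,100),ST(367,338)),(c,(29,-12,100),ST(283,233)),(c,(-29,12,100),ST(300,362)),(c,(35,35,0),ST(150,328)),(c,(-35,35,0),ST(240,448))]
        fit(o,[.629,-.245,.56])
# fingertip seen in side3 : bottom centre px (610,168) crop u0=287 v0=121
c=s; q=px(610-400,168,287,121); print('seen tip',q,'pred',proj(c,[.6288,-.2454,.171]))
```

```text
top.pkl (0.5112, -0.0089) pointer [(30, 35.63), (36, 36.63), (42, 35.99), (48, 35.5), (54, 36.74), (62, 34.77), (68, 35.22), (74, 34.42)] clip []
top.pkl (0.5112, -0.0089) pointer [(68, -34.43)] clip [(80, -20.55), (84, -20.55), (88, -20.69), (92, -20.52), (96, -20.4)]
top3.pkl (0.5112, -0.0089) pointer [(30, -19.52), (36, -18.58), (54, -23.54), (64, -19.84), (70, -19.02)] clip [(80, -20.52), (84, -20.51), (88, -20.73), (92, -20.55), (96, -20.42)]
top.pkl (0.5116, -0.0081) pointer [(30, 35.11), (36, 36.06), (42, 35.47), (48, 34.82), (54, 36.5), (64, 35.03), (70, 34.59)] clip []
top.pkl (0.5116, -0.0081) pointer [(68, -33.41), (74, -26.91)] clip [(80, -21.18), (84, -21.15), (88, -21.27), (92, -21.07), (96, -20.93)]
top3.pkl (0.5116, -0.0081) pointer [(30, -21.2), (36, -19.98), (54, -24.46), (64, -20.67), (70, -19.71)] clip [(80, -21.13), (84, -21.11), (88, -21.32), (92, -21.1), (96, -20.95)]
side.pkl (0.5105, -0.0062) pointer [(30, 34.9), (36, 33.83), (48, 34.51), (54, 35.69), (62, 36.32), (68, 35.51), (74, 38.46)] clip []
side.pkl (0.5105, -0.0062) pointer [(36, -32.1), (42, -33.43),
[... 747 characters left out ...]
(62, -21.18), (68, -20.8), (74, -20.54)] clip [(78, -20.75), (82, -21.82), (86, -21.87), (90, -22.0), (94, -21.93)]
[ 0.628  -0.2454  0.5904] deg 33.83
[[0.02, -0.05], [0.64, -0.17], [-0.86, 0.08], [0.3, -0.9], [-1.19, 0.04], [-0.7, -0.41], [1.54, 0.97], [-0.0, -0.37], [0.0, 0.08]]
[ 0.6275 -0.2441  0.621 ] deg 35.58
[[0.03, 0.19], [0.65, 0.19], [-0.85, 0.2], [0.07, -0.67]]
[ 0.6272 -0.2436  0.5876] deg 33.67
[[-0.11, 0.29], [0.5, 0.15], [-0.97, 0.43], [0.2, -0.58], [-0.93, 0.05], [-0.41, -0.43], [1.78, 0.96], [0.25, -0.42], [0.22, 0.06]]
[ 0.6275 -0.2441  0.621 ] deg 35.58
[[0.03, 0.19], [0.65, 0.19], [-0.85, 0.2], [0.07, -0.67]]
seen tip [312.8125 141.5625] pred [312.85660851 137.22317907]
```

```bash
sed -i 's/^for K/if __name__=="__main__":\n  for K/; s/^    run/        run/' pol.py; python3 -c "
from h import *
to([.6273,-.244,.24],213.7)"
```

```text
t 14.22 tcp [ 0.5788 -0.1513  0.2755] ang -147.88 units [ 0.068  -0.8698  0.2942] turn -0.0138 F [-0.18 -0.3  -0.76] M [ 0.03 -0.03 -0.03] w 0.568 tilt [-0.0039  0.0005]
```

>>> drive_tool([
  [0.03,-0.3,0.1,0],
  [0.06,-0.6,0.2,-0.013],
  [0.07,-0.865,0.29,-0.013],
  [0.07,-0.865,0.29,-0.013],
  [0.07,-0.865,0.29,-0.013],
])

```text
time_s: 14.85
tcp_pos: [0.6273, -0.2433, 0.2421]
ee_rot: [[-0.832, -0.554, -0.002], [-0.554, 0.832, 0.0], [0.001, 0.001, -1.0]]
wrist_force: [-0.5, 0.1, 0.1]
gripper_width: 0.574
```

```bash
sed -n 14,22p pol.py; python3 -c "
from h import *
import pickle
to([.6273,-.244,.151],213.7)
for n in('top','side'):pickle.dump(capture(n),open(n+'4.pkl','wb'))
from pol import run
run('top4.pkl',(.5112,-.0089),-29,-12);run('side4.pkl',(.5105,-.0062),-29,-12)"
```

```text
if __name__=="__main__":
  for K in((.5105,-.0062),(.5112,-.0065)): run('side.pkl',K,20,50);run('side.pkl',K,-40,-5);run('side3.pkl',K,-32,-10)
t 14.85 tcp [ 0.6273 -0.2433  0.2421] ang -146.35 units [ 0.0025 -0.0056  0.7594] turn -0.0004 F [-0.47  0.14  0.08] M [0.07 0.01 0.03] w 0.574 tilt [-0.0017  0.0005]
top4.pkl (0.5112, -0.0089) pointer [(30, -20.55), (36, -19.42), (52, -24.88), (66, -21.07), (74, -25.64)] clip [(80, -20.5), (84, -20.5), (88, -20.77), (92, -20.64), (96, -20.51)]
side4.pkl (0.5105, -0.0062) pointer [(32, -27.9), (58, -21.5), (64, -22.24), (70, -22.18)] clip [(80, -21.55), (84, -21.88), (88, -21.87), (92, -21.97), (96, -22.04)]
```

The knob is now in line: about -22.1 against -21.9 from the side, and about -21 against -20.6 from the top. The clip hasn't moved. Now for the gauge.

>>> drive_tool([
  [0.002,-0.003,0.25,0],
  [0.002,-0.003,0.5,0],
  [0.002,-0.003,0.65,0],
  [0.002,-0.003,0.76,0],
  [0.002,-0.003,0.76,0],
  [0.002,-0.003,0.76,0],
])

```text
time_s: 15.7
tcp_pos: [0.6283, -0.2442, 0.153]
ee_rot: [[-0.831, -0.556, 0.002], [-0.556, 0.831, -0.001], [-0.001, -0.002, -1.0]]
wrist_force: [0.4, 0.4, 0.8]
gripper_width: 0.573
```

>>> drive_tool([
  [0,0,0,0],
  [0,0,0,0],
  [0,0,0,0],
  [0,0,0,0],
  [0,0,0,0],
  [0,0,0,0],
], fingers=0)

```text
time_s: 16.45
tcp_pos: [0.6271, -0.2437, 0.1519]
ee_rot: [[-0.832, -0.555, -0.002], [-0.555, 0.832, 0.001], [0.001, 0.001, -1.0]]
wrist_force: [-3.5, 3.3, 4.4]
gripper_width: 0.274
```

```bash
python3 -c "
from h import *
to([.6273,-.244,.151],213.7)"
```

```text
t 16.45 tcp [ 0.6271 -0.2437  0.1519] ang -146.26 units [ 0.0001 -0.003   0.0078] turn 0.0003 F [-3.53  3.35  4.42] M [ 1.17  1.16 -0.03] w 0.274 tilt [-0.0016  0.0006]
```

>>> drive_tool([
  [0,0.01,0,0],
  [0,0.01,-0.1,0],
  [0,0.01,-0.25,0],
  [0,0.01,-0.4,0],
  [0,0.01,-0.6,0],
  [0,0.01,-0.8,0],
  [0,0.01,-1,0],
  [0,0.01,-1,0],
  [0,0.01,-1,0],
])

```text
time_s: 17.58
tcp_pos: [0.6266, -0.2429, 0.2713]
ee_rot: [[-0.832, -0.555, -0.001], [-0.555, 0.832, 0.001], [0.0, 0.001, -1.0]]
wrist_force: [0.2, 0.7, -2.5]
gripper_width: 0.274
```

```bash
python3 -c "
from fit import *
to([.597,.1056,.275])
import pickle
c=capture('side');pickle.dump(c,open('side5.pkl','wb'));p=proj(c,[.627,-.244,.18]);u,v=np.int32(p)-[30,35];print('side',u,v)
a=cv2.resize(c['color'][v:v+75,u:u+50],None,fx=8,fy=8,interpolation=cv2.INTER_CUBIC)
# spot in both views, original
p=proj(s,[.597,.1056,.085]);u,v=np.int32(p)-[25,37];print('spot side',u,v)
b=cv2.resize(s['color'][v:v+75,u:u+50],None,fx=8,fy=8,interpolation=cv2.INTER_CUBIC)
cv2.imwrite('pics/k5.png',np.hstack([a,b]))"
```

```text
t 17.57 tcp [ 0.6266 -0.2429  0.2713] ang -146.29 units [-1.4067  2.5525 -0.0285] turn  F [ 0.2   0.73 -2.5 ] M [ 0.06  0.05 -0.  ] w 0.274 tilt [-0.0008  0.0009]
side 283 99
spot side 223 187
```

View pics/k5.png

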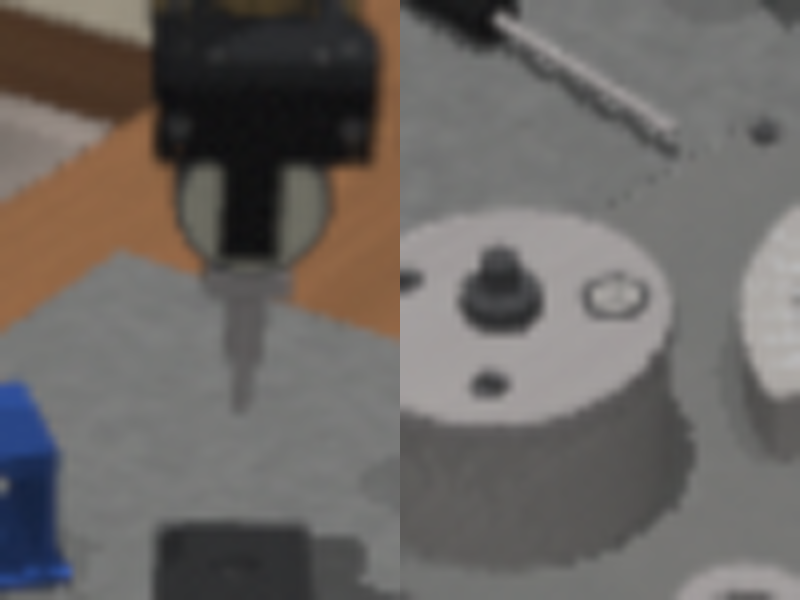

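The gauge is lifted clear of the stand, with the tip at (241,412) in the crop. The ring's centre is at (617,296) in the second crop.

```bash
python3 -c "
from fit import *
c=s
tcp=np.array([.6266,-.2429,.2713])
P=onz(c,*px(241,410,283,99),tcp[2]-.1419);print('tip side',P,'minus tcp',P-tcp)
print('pred px tip straight',(proj(c,tcp-[0,0,.1419])-[283,99])*8+3.5)
S=onz(s,*px(217,296,223,187),.085);print('spot side',S,'hub',onz(s,*px(499-400,256,223,187),.107))
print('spot top',onz(t,*G(231,244),.085))
# spot from known frame offset
"
```

```text
tip side [ 0.62650154 -0.24416899  0.1294    ] minus tcp [-9.84586997e-05 -1.26899491e-03 -1.41900000e-01]
pred px tip straight [239.00069691 411.28084464]
spot side [0.59681796 0.10210609 0.085     ] hub [0.62175772 0.12876058 0.107     ]
spot top [0.59787105 0.10277963 0.085     ]
```

>>> drive_tool([
  [-0.15,0.28,-0.03,0],
  [-0.3,0.56,-0.03,0],
  [-0.46,0.85,-0.03,0],
  [-0.46,0.85,-0.03,0],
])

```text
time_s: 18.12
tcp_pos: [0.6158, -0.1252, 0.2744]
ee_rot: [[-0.83, -0.558, -0.002], [-0.558, 0.83, 0.0], [0.001, 0.002, -1.0]]
wrist_force: [-0.5, -0.1, -1.3]
gripper_width: 0.274
```

>>> drive_tool([
  [-0.15,0.28,0,0],
  [-0.3,0.56,0,0],
  [-0.46,0.85,0,0],
  [-0.46,0.85,0,0],
])

```text
time_s: 18.62
tcp_pos: [0.6054, -0.0107, 0.2746]
ee_rot: [[-0.83, -0.558, -0.001], [-0.558, 0.83, -0.0], [0.001, 0.001, -1.0]]
wrist_force: [0.2, -0.3, -2.5]
gripper_width: 0.278
```

>>> drive_tool([
  [-0.15,0.28,0,0],
  [-0.3,0.56,0,0],
  [-0.46,0.8,0,0],
  [-0.46,0.8,0,0],
  [-0.46,0.8,0,0],
  [-0.46,0.8,0,0],
])

```text
time_s: 19.38
tcp_pos: [0.5982, 0.097, 0.2752]
ee_rot: [[-0.833, -0.554, -0.001], [-0.554, 0.833, -0.0], [0.001, -0.0, -1.0]]
wrist_force: [-0.9, 0.0, -1.3]
gripper_width: 0.275
```

```bash
python3 -c "
from h import *
to([.597,.104,.237])"
```

```text
t 19.38 tcp [0.5982 0.097  0.2752] ang -146.37 units [-0.0241  0.0546  0.3183] turn  F [-0.92  0.04 -1.32] M [0.03 0.03 0.04] w 0.275 tilt [-0.0006 -0.0004]
```

Lowering to hover about 8 mm above the ring, then a look.

>>> drive_tool([
  [-0.024,0.055,0,0],
  [-0.024,0.055,0.1,0],
  [-0.024,0.055,0.2,0],
  [-0.024,0.055,0.33,0],
  [-0.024,0.055,0.33,0],
  [-0.024,0.055,0.33,0],
])

```text
time_s: 20.12
tcp_pos: [0.5971, 0.1055, 0.2359]
ee_rot: [[-0.831, -0.556, 0.0], [-0.556, 0.831, -0.0], [-0.0, -0.0, -1.0]]
wrist_force: [-0.1, -0.1, -2.4]
gripper_width: 0.273
```

```bash
python3 -c "
from fit import *
import pickle
to([.597,.104,.237]); q=np.array(telemetry.sense()['tcp_pos'])
c=capture('side');pickle.dump(c,open('side6.pkl','wb'))
ct=capture('top');pickle.dump(ct,open('top6.pkl','wb'))
print('pred tip side crop', (proj(c,q-[0,0,.1419])-[231,185])*10+4.5)
a=cv2.resize(c['color'][185:239,231:271],None,fx=10,fy=10,interpolation=cv2.INTER_CUBIC)
b=cv2.resize(ct['color'][172:226,238:278],None,fx=10,fy=10,interpolation=cv2.INTER_CUBIC)
cv2.imwrite('pics/k6.png',np.hstack([a,b]))"
```

```text
t 20.12 tcp [0.5971 0.1055 0.2359] ang -146.25 units [ 0.0079 -0.0097 -0.009 ] turn  F [-0.07 -0.06 -2.36] M [-0.01 -0.01  0.03] w 0.273 tilt [ 0.0004 -0.0002]
pred tip side crop [180.63721513 368.84283001]
```

View pics/k6.png

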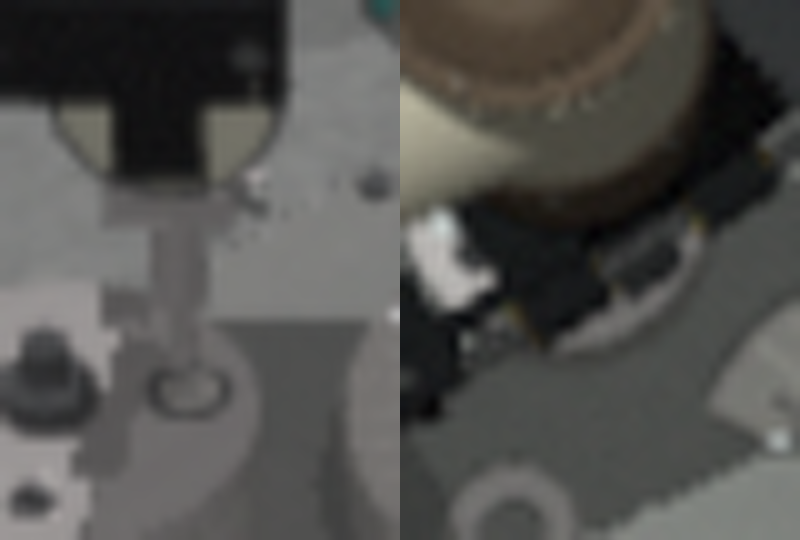

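```bash
python3 -c "
from fit import *
q=np.array(telemetry.sense()['tcp_pos'])
S=onz(s,*px(189,393,231,185,10),.085);print('S',S,'vs tcp',S-q)
print('straight down px',(proj(s,[q[0],q[1],.085])-[231,185])*10+4.5)
to([S[0],S[1],q[2]])"
```

```text
S [0.59658769 0.10336916 0.085     ] vs tcp [-0.00066016 -0.00219516 -0.15147237]
straight down px [181.60066223 396.48002572]
t 20.23 tcp [0.5972 0.1056 0.2365] ang -146.26 units [ 0.0147 -0.0122 -0.    ] turn  F [ 0.53  1.09 -3.18] M [0.   0.03 0.04] w 0.274 tilt [0.0013 0.0003]
```

>>> drive_tool([
  [0.012,-0.01,0,0],
  [0.012,-0.01,0.03,0],
  [0.012,-0.01,0.06,0],
  [0.012,-0.01,0.08,0],
  [0.012,-0.01,0.1,0],
  [0.012,-0.01,0.1,0],
  [0.012,-0.01,0.1,0],
])

```text
time_s: 21.1
tcp_pos: [0.5963, 0.1037, 0.2241]
ee_rot: [[-0.832, -0.555, 0.0], [-0.555, 0.832, -0.0], [-0.0, -0.0, -1.0]]
wrist_force: [-1.4, -0.2, -0.2]
gripper_width: 0.272
```

```bash
cat > avg.py <<'E'
from h import *
Q=[];F=[]
for i in range(10):
    capture('side'); q=telemetry.sense(); Q.append(q['tcp_pos']);F.append(q['wrist_force'])
print(q['time_s'],np.mean(Q,0).round(5),np.std(Q,0).round(5),np.mean(F,0).round(2),np.std(F,0).round(2))
E
python3 avg.py
```

```text
21.6 [0.59632 0.10364 0.22396] [1.e-05 1.e-05 8.e-05] [-1.33  0.32  0.34] [0.48 0.3  0.61]
```

>>> drive_tool([
  [0,0,0.009,0],
  [0,0,0.019,0],
  [0,0,0.019,0],
  [0,0,0.019,0],
  [0,0,0.019,0],
])

```text
time_s: 22.22
tcp_pos: [0.5964, 0.1037, 0.2217]
ee_rot: [[-0.832, -0.555, 0.0], [-0.555, 0.832, 0.0], [-0.0, -0.0, -1.0]]
wrist_force: [-2.0, -0.2, 2.7]
gripper_width: 0.272
```

```bash
python3 avg.py; python3 -c "
from fit import *
import pickle
c=capture('side');ct=capture('top');pickle.dump(c,open('side7.pkl','wb'));pickle.dump(ct,open('top7.pkl','wb'))
a=cv2.resize(c['color'][185:239,231:271],None,fx=10,fy=10,interpolation=cv2.INTER_CUBIC)
p=np.int32(proj(c,[.55,-.02,.053]))-[20,27]
b=cv2.resize(c['color'][p[1]:p[1]+54,p[0]:p[0]+40],None,fx=10,fy=10,interpolation=cv2.INTER_CUBIC)
cv2.imwrite('pics/k7.png',np.hstack([a,b]))
from pol import run
run('top7.pkl',(.5112,-.0089),-29,-12);run('side7.pkl',(.5105,-.0062),-29,-12)"
```

```text
22.725 [0.59636 0.10367 0.22161] [1.e-05 1.e-05 3.e-05] [-1.32 -0.03  1.76] [0.46 0.49 0.39]
top7.pkl (0.5112, -0.0089) pointer [(30, -20.03), (36, -19.11), (52, -24.83), (64, -20.25), (70, -21.59)] clip [(80, -20.57), (84, -20.53), (88, -20.71), (92, -20.51), (96, -20.39)]
side7.pkl (0.5105, -0.0062) pointer [(32, -27.79), (56, -20.9), (62, -21.72), (68, -22.1), (74, -21.69)] clip [(78, -20.68), (82, -21.94), (86, -22.04), (90, -22.01), (94, -21.92)]
```

View pics/k7.png

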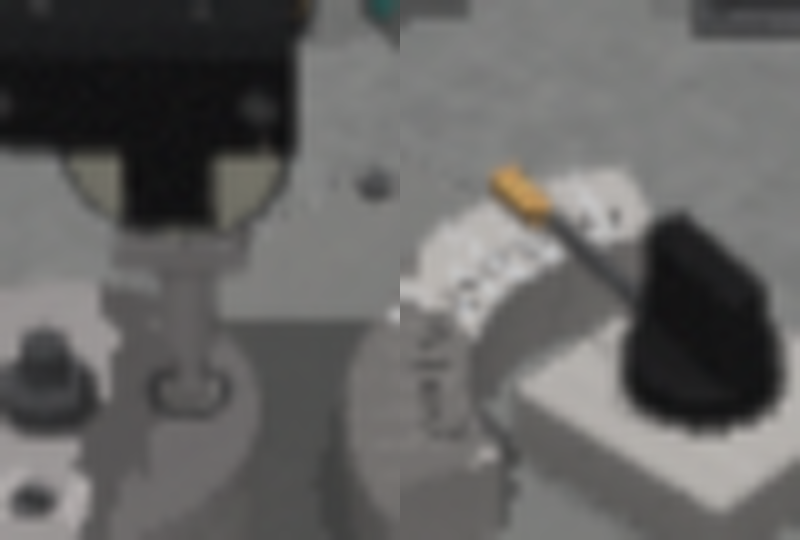

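The tip sits centred in the ring at about (188,392), and the pointer lines up with the clip at (545,212). The net push is about 3.5–4 N and the compression about 5 mm, so I'm handing in.

```bash
python3 -c "
from station import order; print(order.finish_job())"
```

```text
the job is handed in; nothing more can be done
None
```

I turned the knob clockwise to the brass clip, lifted the dial gauge out of the dark stand, and handed in while holding it upright on the marked ring. The job took about 23 s of the 67 s allowed.

- **Knob:** My first turn left the pointer about 1° short of the clip, so I gripped the knob again and corrected it. From the side, the pointer then read about -21.7 to -22.1° against -21.9° for the clip. The top view was noisier, about -20.3 to -21.6° against -20.6°. The clip's measured angle did not change.
- **Gauge position:** The side view shows the tip centred in the ring. The top camera could not confirm this because the arm was in the way. The two cameras also disagreed by about 2 mm on where the ring is. I placed the tip mainly by the side view; the ring's inner radius is 8 mm.
- **Plunger:** It is pushed in about 5 mm, judging by both the tool height and a net push of roughly 3.5–4 N.
- **Other things on the bench:** I noticed nothing bumped or shifted along the way, but I did not compare each item's position at the end.

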